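# Ready an offset lever for comparative weighing

### The job

On the weighing comparator, first gently set the larger of the two knob weights upright in the centre of the round sprung pan and let go of it. Then pick up the offset lever by its balance point (not by its middle) and finish while still holding it, level and still, ready to be lowered onto the cradle: big boss about 3 cm above the tip of the round spigot, small eye over the fork, not touching the comparator. Leave the smaller weight where it is.

Things in the scene. Friction and masses are not known exactly. Their poses are not given: they have to be found in the camera images.
- comparator: Fixed two-sided weighing comparator: a grey housing 120 mm (x) x 350 mm (y) x 45 mm high with a scale on its front; origin at the centre of its underside, front faces its -x. At its -y end (y = -120 mm) is the round pan, at its +y end the cradle, an aluminium plate 62 x 190 mm along y (top 63 mm above the table) carrying a round spigot (y = 0) and a two-pronged fork (y = +140 mm). Pan and cradle are the two ends of one beam: the cradle rises as much as the pan sinks.
- pan_top (a point): Centre of the flat upper face of the round steel pan, 96 mm flat diameter inside a rim 3 mm high; 75 mm above the table when empty, sinks with the pan.
- pan (a joint): How far the sprung pan has sunk, m: 0 empty, about 0.006 under the larger weight, 0.018 at its bottom stop; spring 700 N/m, moves straight down.
- spigot_tip (a point): Top centre of the upright round spigot (14 mm diameter, 22 mm tall above its collar) on the cradle, near the pan; 90 mm above the table when the pan is empty. The lever's big boss belongs over it.
- fork_mid (a point): Middle between the tops of the two fork prongs (30 mm apart), 140 mm from the spigot on the side away from the pan; 84 mm above the table when the pan is empty. The lever's small eye belongs over it.
- lever: Loose dark steel offset lever, about 0.5 kg, lying flat: big boss 44 mm diameter x 30 mm with an 18 mm bore, a straight web 14 mm wide whose underside is 8 mm and top 24 mm above the table, and a small eye 22 mm diameter x 30 mm whose centre is 140 mm from the boss. Origin on the boss's axis at its underside; +x runs along the web to the small eye, +z up. It balances on the web 40 mm from the boss's axis (not at mid length); take the web there across its 14 mm width.
- lever_balance (a point): The lever's balance point: inside the web at half its height, 40 mm from the boss's axis towards the small eye.
- lever_eye (a point): Centre of the underside of the lever's small eye.
- check_weight: The larger knob weight: loose steel, 0.42 kg, cylinder 40 mm diameter x 40 mm with a knob 22 mm wide on top, 62 mm tall overall; origin at the centre of its underside.
- small_weight: The smaller knob weight: loose steel, cylinder 28 mm diameter x 26 mm with a knob, 48 mm tall overall; origin at the centre of its underside. Not used, leave alone.
Things that resemble listed ones, but are neither listed nor needed, are in the scene too. Leave any turquoise look-alike of the lever alone. Leave any green look-alike of the check_weight alone.

How it is judged (in metres and radians):
On the way, in this order (a step that is already met when the one before it is completed fails the run):
1. the larger weight stands upright, centred on the sunken pan, let go, while the lever still lies where it was (horizontal distance between check_weight and pan_top below 0.01 m and value of joint pan above 0.004 m and angle between check_weight's own z axis and vertical below 0.1 rad and contact force between the fingers and check_weight below 0.1 N and linear speed of check_weight below 0.02 m/s and distance of lever from where it was at the start of the episode below 0.03 m), for 0.2 s.
2. the lever is lifted level by its balance point (height (world z) of lever_balance above 0.05 m and angle between lever's own z axis and vertical below 0.12 rad and horizontal distance between the grasp point and lever_balance below 0.015 m and contact force between the fingers and lever above 1 N), for 0.2 s.
At the end, for the whole second after the job is handed in: Lever gripped within 15 mm of its balance point, still, level to 0.07 rad, 8-60 mm above the spigot tip, boss within 15 mm of spigot, eye within 20 mm of fork, off the comparator; large weight upright, free, within 10 mm of pan centre, pan down over 4 mm; small one within 30 mm of its start (horizontal distance between check_weight and pan_top below 0.01 m and value of joint pan above 0.004 m and angle between check_weight's own z axis and vertical below 0.1 rad and contact force between the fingers and check_weight below 0.1 N and contact force between the fingers and lever above 1 N and horizontal distance between the grasp point and lever_balance below 0.015 m and angle between lever's own z axis and vertical below 0.07 rad and horizontal distance between lever and spigot_tip below 0.015 m and horizontal distance between lever_eye and fork_mid below 0.02 m and z of lever in the frame of spigot_tip between 0.008 and 0.06 m and contact force between lever and comparator below 0.05 N and linear speed of lever below 0.02 m/s and distance of small_weight from where it was at the start of the episode below 0.03 m); the arm keeps its last pose, push and grip.
It fails at once if the pan is driven down to its stop (weight dropped or pressed hard) (value of joint pan above 0.016 m).
It fails at once if the smaller weight is displaced (distance of small_weight from where it was at the start of the episode above 0.04 m).
It also fails if it takes over 58 s, if anything falls off the work surface, if the arm or the gripper's body presses on something with over 40 N, if the wrist force passes 120 N, or if a joint passes its speed limit or range.

### The arm

A 6-joint arm with a two-finger parallel gripper is mounted at the origin on the work surface; the furniture and walls round the work are solid. World frame = base frame: x ahead of the robot, y to its left, z up, the work surface at z = 0. Lengths are in mm, angles in rad, forces in N, time in s.
With the tool pointing down it reaches from about 325 to 875 mm from the base axis. Payload 4.4 kg.
Tool frame: the origin (TCP) lies on the centre line of the jaws, within the pads' length; the fingertips stand ahead of it and the grasp point (between the pads) lies 6 mm ahead of it (ctrl.tcp_to_tips is the z of the fingertips in the tool frame, in mm); z points along the fingers, y is the line along which they close (so a half turn about z gives the same grasp; the last joint's range is limited). The gripper opens to 85 mm and grips with 20 to 120 N. Pads are 22 mm wide; open, the fingers measure 114 mm over their backs; the gripper's body (76 mm by 85 mm) begins 54 mm behind the grasp point. The pads swing forward as they close: fully open they stand 13 mm farther back than shut.
Start: joints at [1.081, 0.207, 1.542, -0, 1.393, -0.15], TCP at [191.656, 542.121, 256.282] pointing down, gripper open.
Joint ranges: [-2.73, 2.73], [-0.86, 2.22], [0.23, 2.46], [-1.11, 4.25], [0.08, 2.63], [-2.82, 2.82]. Speed limits (rad/s): [2.79, 2.79, 3.14, 3.14, 3.14, 3.14].

### API

Orientations are given as a 3x3 rotation matrix whose columns are the frame's x, y, z axes.
In Python, from plant import ctrl, sensors, optics gives the robot as it stands. Calls block until the motion is done:
- ctrl.move_ptp(position, orientation): joint-space move of the TCP to a pose.
- ctrl.move_l(position, rot=None, vel=150, threshold=None): straight line of the TCP; rot=None keeps the orientation; vel is the mean speed in mm/s. With threshold (N) it stops when the force on the tool has changed by that much, and returns True; else False.
- ctrl.set_joints(angles): joint-space move.
- ctrl.gripper_to(opening, force=None): finger opening in mm; force is the grip in N (None keeps the last); returns when the fingers have stopped.
- ctrl.hold(seconds).
- ctrl.solve_ik(position, orientation): joint angles nearest the present ones, or None.
- sensors.read_state(): the state.
- optics.grab_frame(name): name is "scene" or "top"; returns (picture, depth): 420x560x3 uint8, red, green, blue; 420x560 float32, mm along the optical axis (not along the pixel's ray), 0 where there is no reading.
- optics.camera_params(name): a dict with "mtx" (3x3 intrinsics, pixels), "R" (3x3) and "t" (3): a world point X has camera coordinates R X + t. Camera axes: x right, y down, z forward; pixel columns grow to the right and rows downward; lengths in mm; the calibration is good to about 2 mm. A picture is of the moment at which its call begins. camera_params takes no time and is no camera call.
A pose or a line that the arm cannot do raises ctrl.MotionError and nothing moves.
- ctrl.finish_job(): hands the job in; it is judged then, once.
The state is a dict: "t": time; "q": joint angles; "qvel": joint speeds; "tau": joint torques, N m; "eef_pos": TCP position; "eef_rot": TCP orientation; "force": force on the tool from outside, world axes, zero at the start; "wrist_torque": the same for the moment, N m; "grip_width": finger opening in mm; "grasp_force": force on a finger pad.
Only numpy, scipy, OpenCV 4.12 (cv2) and the standard library are available. Lean on these libraries where they do the work, as an engineer would, in place of code of your own. Each camera call takes 0.05 s, during which the arm holds its last target. There are 200 camera calls.

## Working session

There is one attempt and no reset: what is moved stays moved. The work goes in short steps, each a Python script; the robot and the scene stay as the last script left them, time stands still between calls to the robot, and variables do not carry over. Pictures are saved under pics/ and viewed, at most 10 in all, crops included, and the job is handed in when it is done.

```bash
mkdir -p pics; ls
cat > h.py <<'E'
import numpy as np, cv2
from plant import ctrl, sensors, optics
def save(n,im): cv2.imwrite('pics/'+n,cv2.cvtColor(im,cv2.COLOR_RGB2BGR))
def cloud(name):
    im,d=optics.grab_frame(name); p=optics.camera_params(name)
    K,R,t=[np.array(p[k],float) for k in('mtx','R','t')]
    v,u=np.mgrid[:420,:560]
    c=np.stack([(u-K[0,2])/K[0,0]*d,(v-K[1,2])/K[1,1]*d,d],-1)
    return im,d,(c-t.ravel())@R
E
python3 - <<'E'
from h import *
for n in('top','scene'):
    im,d,P=cloud(n); save(n+'1.png',im); np.savez(n+'1.npz',im=im,d=d,P=P)
    p=optics.camera_params(n); print(n,p['mtx'],-np.array(p['R']).T@np.array(p['t']).ravel(),p['R'])
print(sensors.read_state()['t'],ctrl.tcp_to_tips)
E
```

```text
pics
top [[457.4704411    0.         277.92896825]
 [  0.         457.4704411  210.24121996]
 [  0.           0.           1.        ]] [ 287.6936632    23.22045741 1477.42845446] [[ 0.02103735 -0.99971999 -0.01083403]
 [-0.99431525 -0.01978984 -0.10462101]
 [ 0.10437731  0.01297339 -0.99445315]]
scene [[389.75602629   0.         279.30213078]
 [  0.         389.75602629 217.52724354]
 [  0.           0.           1.        ]] [  72.83184538 -622.10902215  770.6502009 ] [[ 0.87328143 -0.4871724   0.00652709]
 [-0.31672046 -0.57781562 -0.75220825]
 [ 0.37022655  0.65482223 -0.65889312]]
0.1 25.0
```

View pics/top1.png

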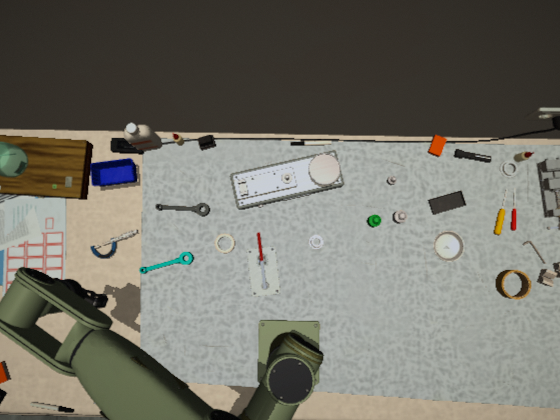

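View pics/scene1.png

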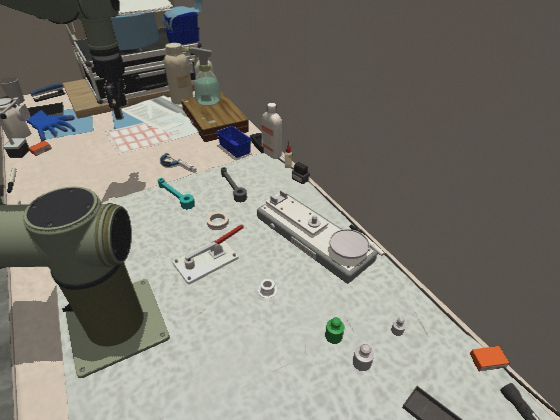

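The top view shows the comparator around (287,180), with its pan at (324,169), spigot at (287,178) and fork near (243,187). The lever's boss is at (203,210) and its eye at (159,207). The large weight is at (400,216), the green decoy at (374,221) and the small weight at (392,181). Next I'll measure them.

```bash
cat > m.py <<'E'
from h import *
def ray(name,u,v,z):
    p=optics.camera_params(name);K,R,t=[np.array(p[k],float) for k in('mtx','R','t')]
    C=-R.T@t.ravel(); r=R.T@np.linalg.inv(K)@np.array([u,v,1.]); return C+r*(z-C[2])/r[2]
E
python3 - <<'E'
from m import *
D={n:np.load(n+'1.npz') for n in('top','scene')}
def blobs(n,roi,lo,hi):
    u0,u1,v0,v1=roi;P=D[n]['P'];im=D[n]['im']
    m=((P[...,2]>lo)&(P[...,2]<hi)&(D[n]['d']>0)).astype(np.uint8)
    k=np.zeros_like(m);k[v0:v1,u0:u1]=1;m*=k
    N,L,S,C=cv2.connectedComponentsWithStats(m)
    for i in range(1,N):
        if S[i,4]>5:
            q=P[L==i];print(n,roi,'px',C[i].round(1),S[i],'med',np.median(q,0).round(1),'min',q.min(0).round(),'max',q.max(0).round(),im[L==i].mean(0).round())
for lo in(8,30,50):
    blobs('top',(360,415,165,232),lo,80); blobs('scene',(320,410,310,375),lo,80)
blobs('top',(150,215,195,220),12,60);blobs('scene',(215,250,160,205),12,60)
blobs('top',(225,350,145,215),70,100);blobs('scene',(250,385,180,285),70,100)
for n,r in(('top',(145,350,145,220)),('scene',(215,385,160,285))):
    a,b,c,d=r;save(n+'c.png',cv2.resize(D[n]['im'][c:d,a:b],None,fx=3.9,fy=3.9,interpolation=cv2.INTER_CUBIC))
E
```

```text
top (360, 415, 165, 232) px [391.1 180. ] [386 175  12  11  73] med [ 543.1 -317.3   26.9] min [ 531. -341.    8.] max [ 564. -305.   58.] [131. 126. 121.]
top (360, 415, 165, 232) px [407.3 196.3] [406 195   4   4   6] med [ 494.5 -374.3   10.3] min [ 490. -380.    8.] max [ 500. -370.   11.] [166. 170. 165.]
top (360, 415, 165, 232) px [367.6 204.6] [365 203   5   4   7] med [ 464.8 -247.8    8.4] min [ 461. -251.    8.] max [ 471. -238.   10.] [160. 164. 158.]
top (360, 415, 165, 232) px [399.1 216.6] [392 210  16  15 164] med [ 425.7 -337.6   41.7] min [ 405. -373.    8.] max [ 447. -321.   66.] [144. 138. 131.]
top (360, 415, 165, 232) px [373.3 220.5] [367 214  14  14 150] med [ 411.6 -257.1   42.6] min [ 394. -280.    8.] max [ 436. -242.   68.] [ 34. 116.  47.]
scene (320, 410, 310, 375) px [334.6 329.7] [325 317  20  26 387] med [ 409.  -272.2   41.2] min [ 395. -285.    8.] max [ 435. -246.   65.] [ 51. 108.  59.]
scene (320, 410, 310, 375) px [398.6 325.7] [392 317  14  18 185] med [ 543.1 -326.8   28.1] min [ 534. -337.    9.] max [ 561. -310.   50.] [130. 125. 122.]
scen
[... 2503 characters left out ...]
5 180  50  44 437] med [701.1  13.4  84.2] min [698. -82.  70.] max [705. 142. 100.] [89. 83. 77.]
scene (250, 385, 180, 285) px [283.1 193.4] [280 190   8   9  43] med [522.5 153.3  79.2] min [518. 142.  70.] max [530. 166.  87.] [120. 115. 112.]
scene (250, 385, 180, 285) px [273.6 198.6] [270 195   8   8  43] med [486.1 143.9  79.6] min [482. 134.  70.] max [494. 159.  86.] [122. 117. 114.]
scene (250, 385, 180, 285) px [314.1 219.5] [311 215   9  11  44] med [537.   11.8  81.1] min [530.  -0.  70.] max [547.  19.  91.] [126. 121. 118.]
scene (250, 385, 180, 285) px [349.1 243.4] [330 229  40  30 937] med [ 569.7 -102.2   75.9] min [ 521. -151.   71.] max [621. -52.  82.] [181. 174. 169.]
```

View pics/topc.png

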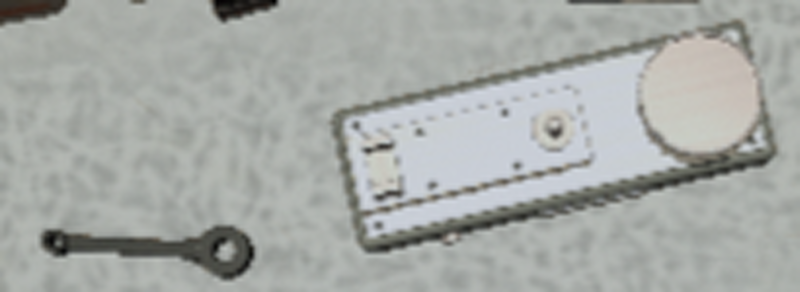

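View pics/scenec.png

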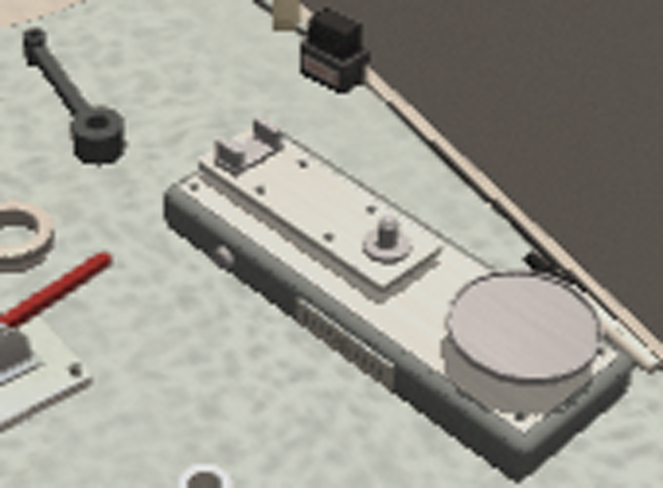

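The crops match the original views. In the top crop the lever's eye is at (54,241) and its boss at (228,251). In the scene crop the boss is at (97,122) and the eye at (34,38). The pan, spigot and fork distances agree with the given 120/140 mm, and the two views are offset by about 2–4 mm, so I average them.

```bash
cat >> m.py <<'E'
def Rd(a):
    c=[]
    for s in(a,a+np.pi):
        y=np.array([np.cos(s),np.sin(s),0]);z=np.array([0,0,-1.]);c.append(np.stack([np.cross(y,z),y,z],1))
    return c
def best(p,a):
    o=[(abs(q[5]),i) for i,R in enumerate(Rd(a)) if (q:=ctrl.solve_ik(p,R)) is not None]
    return Rd(a)[min(o)[1]]
PAN=np.array([568.5,-100.2]);FORK=np.array([503.4,151.3]);W=np.array([427.8,-342.5])
E
python3 - <<'E'
from m import *
f=lambda x,o:(x+.5)/3.9-.5+o
bt=ray('top',f(228,145),f(251,145),30);et=ray('top',f(54,145),f(241,145),30)
bs=ray('scene',f(97,215),f(122,160),30);es=ray('scene',f(34,215),f(38,160),30)
print(bt,et,np.linalg.norm(bt-et),bs,es,np.linalg.norm(bs-es))
p=[*W,150];R=best(p,0);print(R)
ctrl.move_ptp(p,R);ctrl.gripper_to(66,40)
ctrl.move_l([*W,60],vel=150);print(ctrl.move_l([*W,35],vel=50,threshold=5))
ctrl.gripper_to(30,40);s=sensors.read_state();print(s['t'],s['eef_pos'],s['grip_width'],s['grasp_force'],s['force'])
ctrl.move_l([*W,60],vel=60);ctrl.hold(.2);s=sensors.read_state();print(s['t'],s['grip_width'],s['grasp_force'],s['force'])
im,d,P=cloud('scene');save('g.png',cv2.resize(im[230:400,260:460],None,fx=3,fy=3))
E
```

```text
[438.88609276 280.7595683   30.        ] [444.28137807 423.78890352  30.        ] 143.13105825640062 [441.428449   283.96882647  30.        ] [443.85953648 418.07385182  30.        ] 134.1270592029959
[[-0.  1.  0.]
 [ 1.  0.  0.]
 [ 0.  0. -1.]]
False
5.4167 [ 428.5518312  -343.06853782   35.73273439] 38.74446497406832 41.19479570304975 [ 0.90093846 -0.16887466  2.75145839]
6.1833 38.71698710074901 40.64977170084603 [-0.60829341  0.22338932 -4.2798879 ]
```

View pics/g.png

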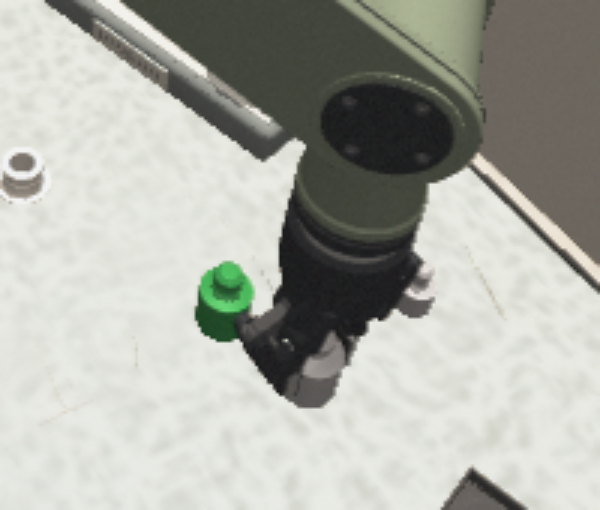

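The weight is held: the jaws are 38.7 mm apart and the load is 4.3 N, which matches 0.42 kg. In the crop it hangs upright at (315,370). Now I'll place it on the pan.

Run:
```python
from m import *
st=lambda:(lambda s:print(round(s['t'],2),s['eef_pos'].round(1) if hasattr(s['eef_pos'],'round') else s['eef_pos'],s['grip_width'],s['force']))(sensors.read_state())
ctrl.move_l([*W,210],vel=200)
ctrl.move_ptp([*PAN,210],best([*PAN,210],0));st()
ctrl.move_l([*PAN,120],vel=150);ctrl.hold(.3);st()
print(ctrl.move_l([*PAN,104.5],vel=20,threshold=3.8));ctrl.hold(.3);st()
im,d,P=cloud('top');save('pl.png',cv2.resize(im[120:230,230:380],None,fx=4,fy=4))
```

```text
8.22 [ 568.  -101.2  209.3] 38.41073055479794 [-0.0755166  -0.44752519 -4.93020722]
9.27 [ 569.2 -100.4  121.1] 38.61672470852605 [-0.55635058  0.4497602  -5.15227924]
True
10.31 [567.7 -99.9 103.6] 38.484483673832564 [ 3.12993207 -1.26195728  0.25729395]
```

Run:
```python
from m import *
ctrl.gripper_to(54,40);ctrl.hold(.2)
s=sensors.read_state();p=s['eef_pos'];print(s['t'],p,s['force'],s['grip_width'])
ctrl.move_l([p[0],p[1],210],vel=120)
L=[441,300,200];ctrl.move_ptp(L,best(L,0));ctrl.hold(.2)
for n in('top','scene'):
    im,d,P=cloud(n);save(n+'2.png',im);np.savez(n+'2.npz',im=im,d=d,P=P)
    a=P[...,2];r=(P[...,0]>500)&(P[...,0]<640)&(P[...,1]>-170)&(P[...,1]<-40)&(d>0)
    for lo,hi in((64,73),(120,150),(100,113)):
        q=P[r&(a>lo)&(a<hi)]
        print(n,lo,len(q),(np.median(q,0).round(1),((q.min(0)+q.max(0))/2).round(1)) if len(q) else '')
print(sensors.read_state()['t'])
a=np.load('scene2.npz')['im'][140:290,200:400];b=np.load('top2.npz')['im'][140:290,145:345]
save('c2.png',cv2.resize(np.vstack([a,b]),None,fx=2,fy=2,interpolation=cv2.INTER_CUBIC))
```

```text
10.8583 [566.29753934 -99.37072974 102.73149437] [-0.02546399 -0.09132633  0.84497783] 54.04171177932447
top 64 509 (array([564. , -93.5,  69.4]), array([567.9, -97.7,  68.5]))
top 120 41 (array([ 564.3, -100. ,  130.3]), array([ 565.2, -100. ,  132.9]))
top 100 77 (array([559.1, -96.8, 109.6]), array([565.1, -99.2, 106.8]))
scene 64 614 (array([ 557.8, -114.1,   70. ]), array([ 570.3, -100.7,   68.5]))
scene 120 59 (array([ 565. , -106.3,  129.6]), array([ 567. , -103.5,  126.9]))
scene 100 133 (array([ 560.5, -111.1,  109.9]), array([ 567.7, -102.9,  106.5]))
13.7417
```

View pics/c2.png

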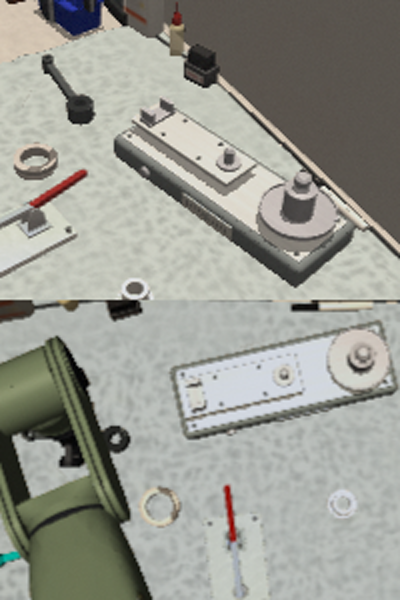

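The weight stands upright about 4 mm off the pan centre, and the pan has sunk about 5.6 mm. In the scene half the lever's boss is at (80,108) and its eye at (48,62), so it hasn't moved. Next I refine the lever's pose from its dark mask.

Run:
```python
from m import *
from scipy.optimize import least_squares
for n,(a,b,c,e),off in(('top',(150,215,195,222),(1.2,-2)),('scene',(215,252,158,207),(-1.2,2))):
    D=np.load(n+'1.npz');P=D['P'];im=D['im'];d=D['d']
    m=np.zeros(d.shape,bool);m[c:e,a:b]=im[c:e,a:b].max(-1)<115
    m&=(d>0)&(P[...,2]>14)&(P[...,2]<40)
    N,L,S,C=cv2.connectedComponentsWithStats(m.astype(np.uint8));m=L==1+S[1:,4].argmax()
    q=P[m];print(n,len(q),np.percentile(q[:,2],[5,50,95]).round(1),q.min(0).round(1),q.max(0).round(1))
    w=q[(q[:,1]>318)&(q[:,1]<400)];f=np.polyfit(w[:,1],w[:,0],1)
    bo=q[q[:,1]<300];ey=q[q[:,1]>415]
    (bc,br)=cv2.minEnclosingCircle(bo[:,:2].astype(np.float32));(ec,er)=cv2.minEnclosingCircle(ey[:,:2].astype(np.float32))
    print(' web x at y=284,324,424',np.polyval(f,[284,324,424]).round(1)+off[0],'boss',np.add(bc,off).round(1),br,'eye',np.add(ec,off).round(1),er)
```

```text
top 312 [17.9 27.2 34.6] [417.5 263.6  14.2] [458.2 431.2  39.9]
 web x at y=284,324,424 [440.1 441.5 444.8] boss [439.6 282.6] 20.94185447692871 eye [444.3 421.1] 9.902853965759277
scene 246 [15.7 25.3 31.4] [420.3 258.6  14. ] [459.  433.   34.1]
 web x at y=284,324,424 [436.7 438.3 442.4] boss [438.7 282.3] 21.801448822021484 eye [442.5 427.6] 11.394120216369629
```

Run:
```python
from m import *
st=lambda:(lambda s:print(round(s['t'],2),np.round(s['eef_pos'],1),round(s['grip_width'],2),round(s['grasp_force'],1),np.round(s['force'],2),np.round(s['wrist_torque'],2)))(sensors.read_state())
a=np.radians(-1.8);B=[440.4,323.2]
ctrl.move_ptp([*B,120],best([*B,120],a));ctrl.gripper_to(42,80)
ctrl.move_l([*B,50],vel=120);print(ctrl.move_l([*B,28],vel=40,threshold=8));ctrl.hold(.2);st()
ctrl.gripper_to(5,80);st()
ctrl.move_l([*B,90],vel=60);ctrl.hold(.4);st()
for n in('scene','top'):
    im,d,P=cloud(n);save(n+'3.png',im);np.savez(n+'3.npz',im=im,d=d,P=P)
save('g3.png',cv2.resize(im[150:260,120:260] if 0 else np.load('scene3.npz')['im'][110:260,160:360],None,fx=4,fy=4))
```

```text
False
16.07 [440.6 323.3  28.3] 41.88 0.0 [ 0.28 -0.29 -0.19] [-0.02  0.09  0.02]
16.44 [441.  323.4  28.6] 12.32 79.4 [ 0.09 -0.58  3.32] [-0.08 -0.01  0.01]
18.02 [440.3 323.1  89.8] 12.0 78.4 [ 0.38  0.14 -3.88] [ 0.03  0.04 -0.03]
```

View pics/g3.png

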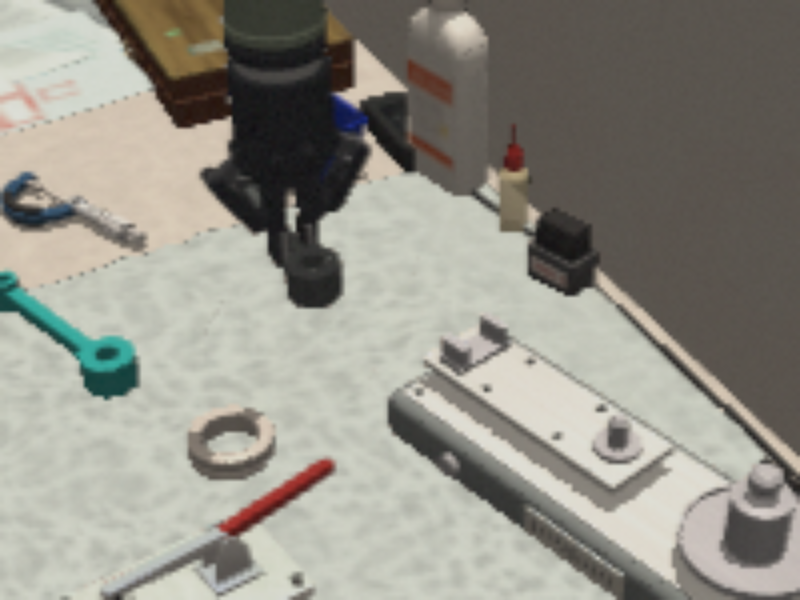

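The lever is off the table and looks level, with its boss at (313,275) in the crop. I'll check its pose in the hand from the depth, in both views.

Run:
```python
from m import *
for n,off in(('top',(1.2,-2)),('scene',(-1.2,2))):
    D=np.load(n+'3.npz');P=D['P'];im=D['im'];d=D['d']
    for nm,lo,hi in(('boss',250,306),('eye',405,445)):
        m=(d>0)&(P[...,2]>50)&(P[...,2]<110)&(P[...,1]>lo)&(P[...,1]<hi)&(abs(P[...,0]-441)<40)&(im.max(-1)<130)
        q=P[m]
        if len(q)<8: print(n,nm,len(q));continue
        c,r=cv2.minEnclosingCircle(q[:,:2].astype(np.float32))
        print(n,nm,len(q),np.add(c,off).round(1),round(r,1),np.percentile(q[:,2],[50,75,90,97]).round(1))
```

```text
top boss 140 [438.9 284.6] 22.7 [91.1 93.1 95.1 97.4]
top eye 0
scene boss 201 [438.7 285.1] 23.6 [86.  91.3 92.5 93.5]
scene eye 17 [440.7 417.8] 10.7 [86.1 89.2 90.4 91.2]
```

Run:
```python
from m import *
st=lambda:(lambda s:print(round(s['t'],2),np.round(s['eef_pos'],1),round(s['grip_width'],2),round(s['grasp_force'],1),np.round(s['force'],2),np.round(s['wrist_torque'],2)))(sensors.read_state())
u=(FORK-PAN)/np.linalg.norm(FORK-PAN);S=PAN+120*u;T=S+39.5*u;a=np.arctan2(u[1],u[0])-np.pi/2;print(S,T,a)
ctrl.move_l([440.4,323.2,200],vel=120)
R=best([*T,200],a);y0=np.array(sensors.read_state()['eef_rot'])[:,1]
print(y0@R[:,1])
p0=np.array([440.4,323.2])
ctrl.move_l([*T,200],rot=R,vel=100);st()
ctrl.move_l([*T,156],vel=50);ctrl.hold(.5);st()
for n,off in(('top',np.array((1.2,-2))),('scene',np.array((-1.2,2)))):
    im,d,P=cloud(n);save(n+'4.png',im);np.savez(n+'4.npz',im=im,d=d,P=P)
    X=P[...,:2]+off
    for nm,c0,rr in(('boss',S,30),('eye',S+140*u,20)):
        m=(d>0)&(P[...,2]>115)&(P[...,2]<175)&(np.linalg.norm(X-c0,axis=-1)<rr)&(im.max(-1)<130)
        q=X[m];z=P[m][:,2]
        if len(q)<8: print(n,nm,len(q));continue
        c,r=cv2.minEnclosingCircle(q.astype(np.float32));print(n,nm,len(q),np.subtract(c,c0).round(1),round(r,1),np.percentile(z,[50,75,90,97]).round(1))
i=np.load('scene4.npz')['im'][130:280,220:420];save('f.png',cv2.resize(i,None,fx=4,fy=4))
```

```text
[538.42942837  15.971256  ] [528.53119854  54.21096111] 0.25328768672948465
0.9597370817610972
22.18 [528.5  54.5 200. ] 12.61 78.4 [-0.3   0.29 -4.17] [-0.03  0.05  0.05]
23.71 [528.6  54.2 156.1] 12.09 78.4 [-0.02 -0.77 -4.78] [-0.01 -0.   -0.03]
top boss 27 [-1.8  1.8] 21.1 [156.5 159.1 160.1 161.2]
top eye 19 [-1.6  1.4] 9.7 [156.8 158.3 159.1 160.5]
scene boss 292 [-3.9  3.9] 25.3 [153.4 157.8 159.  159.9]
scene eye 97 [-0.2 -4.6] 15.2 [150.7 156.  157.8 159.6]
```

View pics/f.png

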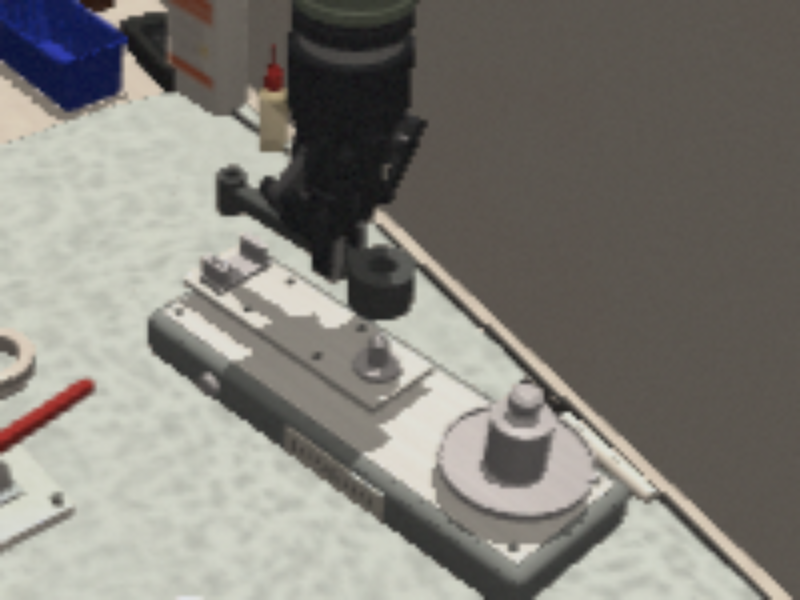

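The boss at (381,280) sits directly above the spigot at (377,345), and the eye at (232,190) is above the fork at (235,262). The lever is level, offsets are under about 5 mm, and the weight stands on the pan. Handing in.

```bash
python3 -c "
from plant import ctrl
ctrl.hold(.5);print(ctrl.finish_job())"
```

```text
the job is handed in; nothing more can be done
None
```

I handed the job in at about 24 s, verdict not reported: the large weight stands upright about 4 mm off the pan centre, and the lever is held level about 3 cm above the spigot tip with its boss and eye within about 5 mm of the spigot and fork.

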